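# Point-and-call check before starting the dosing pump

## Robot

A 6-joint arm with a two-finger parallel gripper is mounted at the origin on the work surface. World frame = base frame: x ahead of the robot, y to its left, z up, the work surface at z = 0. Lengths are in m, angles in rad, forces in N, time in s.
With the tool pointing down it reaches from about 0.25 to 0.775 m from the base axis. Payload 4 kg.
Tool frame: the origin (TCP) lies midway between the tips of the shut fingers; the grasp point (between the pads) lies 19 mm behind it (manip.pinch_z is the distance from the TCP to the grasp point, in m); z points along the fingers, x is the direction in which the jaws open and shut, and the axes are right-handed (so a half turn about z gives the same grasp; the last joint's range is limited). The gripper opens to 85 mm and grips with 20 to 120 N. Pads are 22 mm wide; open, the fingers measure 114 mm over their backs; the gripper's body (76 mm by 85 mm) begins 54 mm behind the grasp point. The pads swing forward as they close: fully open they stand 13 mm farther back than shut.
Start: joints at [1.067, 0.087, 1.371, -0, 1.684, -0.103], TCP at [0.215, 0.506, 0.231] pointing down, gripper open.
Joint ranges: [-3.1, 3.1], [-0.76, 2.03], [0.27, 2.55], [-1.08, 4.22], [0.17, 2.65], [-2.57, 2.57]. Speed limits (rad/s): [2.79, 2.79, 3.14, 3.14, 3.14, 3.14].

## Interface

Orientations are given as a unit quaternion [w, x, y, z].
In Python, from rig import status, eyes, order, recognise, manip gives the robot as it stands.
- The arm moves only by the tool step_arm, never from a script. Its argument "deltas" is a list of rows, each an object of numbers: "dx", "dy", "dz": the shift along the tool's x, y, z in m; "wx", "wy", "wz": the turn, a rotation vector about the tool's x, y, z in rad; "grip": the finger opening in m, from 0 to 0.0854. In form: [{"dx": .., "dy": .., "dz": .., "wx": .., "wy": .., "wz": .., "grip": ..}, ...]. A call has 1 to 8 rows; each row is the pose to reach, as a shift and turn from the pose measured when the call began, along the tool's axes at that moment; what a row does not reach only later rows make up. A row lasts 1/10 s, in which the tool goes at most 50 mm and 8.59 degrees, less where a joint would pass 70% of its speed; a pose out of reach is approached as far as the arm can. A call with a gripper value outside its range is refused whole. The fingers move at their own pace and stop on an object; "force" is the grip in N (left out, the last holds). Time passes only in rows, so rows that repeat a pose let the fingers close. It gives the time, the measured TCP pose, the force and the opening at its end, in the units of the state.
- status.sense(): the state, without advancing time (a new reading comes with each control period).
- eyes.read_camera(name): name is "scene" or "top"; returns (picture, depth): 400x640x3 uint8, blue, green, red; 400x640 float32, m along the optical axis (not along the pixel's ray), 0 where there is no reading.
- eyes.camera_model(name): a dict with "intrinsics" (3x3 intrinsics, pixels), "R" (3x3) and "t" (3): a world point X has camera coordinates R X + t. Camera axes: x right, y down, z forward; pixel columns grow to the right and rows downward; lengths in m; the calibration is good to about 2 mm. A picture is of the moment at which its call begins. camera_model takes no time and is no camera call.
- order.hand_in(): hands the job in, once; it reports no verdict.
Trained networks look in the newest picture that a camera, given by its name, has taken for a name from the list of things; names that differ only in an ending like _2 or _b are one class to them, and where a whole thing is asked for, a point or a joint stands for the part that bears it (a point fixed in the world has none). Each returns a list of dicts, best first, with "p" (0 to 1); they miss things now and then, are a little off and sometimes report something else, mostly with a low value. They report only what shows in the picture. A call takes as long as a camera call.
- recognise(query, camera): "extent" ([left, top, width, height] in pixels, round what is visible of it).
The state is a dict: "t": time; "joint_positions": joint angles; "qvel": joint speeds; "effort": joint torques, N m; "eef_pos": TCP position; "eef_rot": TCP orientation; "ft_force": force on the tool from outside, world axes, zero at the start; "wrist_torque": the same for the moment, N m; "opening": finger opening in m.
Only numpy, scipy, OpenCV 4.12 (cv2) and the standard library are available. Lean on these libraries where they do the work, as an engineer would, in place of code of your own. Each camera call takes 0.05 s, during which the arm holds its last target.

## Task

Do the point-and-call check on the gas manifold before dosing: point with the fingertips at the dial of the pressure gauge, from a few centimetres in front of or above it, and stay there for two seconds, then do the same just above the middle of the vent valve, the one with the red handwheel. Only after that, press the green start button on the controller all the way in, where it stays, and take the hand away. Touch nothing on the manifold, do not press the red stop button, and leave the pump and the loose things standing about as they are.

Things in the scene. Friction and masses are not known exactly. Their poses are not given: they have to be found in the camera images.
- gauge_face (a point): Centre of the white dial of the pressure gauge: round steel case 69 mm across with a white face and black pointer, on a port of the manifold, about 145 mm above the bench. This frame's z axis points straight out of the dial; the dial is tilted 0.4 rad (23 degrees) from facing straight up towards the manifold's front (its -x side), so the far edge of the bezel is about 13 mm higher than its centre. The gauge is to be pointed at, not touched.
- vent_valve_top (a point): Middle of the top of the red handwheel (51 mm across, level) of the vent valve, 143 mm above the bench. The handwheel is the highest part of the valve. To be pointed at from above, not touched.
- gas_valve_top (a point): Middle of the top of the blue handwheel of another valve on the manifold, same shape and height as the vent valve. Leave alone.
- feed_valve_top (a point): Middle of the top of the yellow handwheel of another valve on the manifold, same shape and height as the vent valve. Leave alone.
- manifold: Gas manifold fixed to the bench: aluminium plate 100 x 370 mm and 8 mm thick with a horizontal stainless pipe along its y axis, pipe axis 52 mm above the bench, clamps up to 72 mm high. Origin on the bench under the middle of the plate, y along the pipe, -x its front. Four ports 90 mm apart on the pipe carry the gauge and three valves in an order that changes. Valve outlets reach 52 mm behind the pipe.
- gauge: The whole gauge with its pipe tee; origin on the pipe axis under the gauge, axes as the manifold's. Not to be touched.
- vent_valve: The whole vent valve (red handwheel); origin on the pipe axis under the handwheel. Not to be touched; the wheel turns easily.
- gas_valve: The whole valve with the blue handwheel; origin on the pipe axis. Not to be touched.
- feed_valve: The whole valve with the yellow handwheel; origin on the pipe axis. Not to be touched.
- controller: Beige dosing controller fixed to the bench, to the robot's left or right: 170 (x) x 150 (y) x 70 mm high, with a sloped display at its back (+x side) rising to 100 mm above the bench. Origin on the bench under its middle. The green start button is at (-35, +36) mm and the red mushroom stop button at (-35, -36) mm in its own x, y.
- start_top (a point): Middle of the top of the green start button, a level round cap 28 mm across in a steel bezel; it stands 13 mm above the controller's top (83 mm above the bench) when out. Pressed straight down.
- start_button (a joint): How far the start button is pressed in, m: 0 out (off), 0.007 fully in (on). It moves with about 4 N of resistance all the way and stays where it is left.
- stop_top (a point): Middle of the top of the red mushroom stop button, 40 mm across, 94 mm above the bench, 72 mm from the start button. Leave alone.
- stop_button (a joint): How far the stop button is pressed, m: 0 out, 0.006 fully in; springs back.
- pump: Teal dosing pump fixed to the bench on the side opposite the controller, 150 x 150 x 122 mm with two carrying bars up to 147 mm high and a black roller head on its front (-x). Origin on the bench near its middle. Leave alone.
- spanner: Loose steel combination spanner 170 mm long lying flat in front of the manifold; origin under its middle, x along it. Leave in place.
- vial_amber: Loose amber sample vial, 28 mm across, 60 mm high, black cap; origin at its base. Leave in place.
- vial_clear: Loose clear sample vial, 28 mm across, 60 mm high, white cap; origin at its base. Leave in place.
- beaker: Loose empty glass beaker, 68 mm across, 85 mm high; origin at its base. Leave in place.
- union: Loose brass pipe union, 26 mm hexagon, 34 mm high, standing; origin at its base. Leave in place.
- reagent_bottle: Loose white plastic bottle with blue cap, 72 mm across, 160 mm high, behind the manifold; origin at its base. Leave in place.
- gasket: Loose copper gasket ring, 48 mm across, 5 mm thick, lying flat; origin at its underside. Leave in place.

How it is judged:
On the way, in this order (a step that is already met when the one before it is completed fails the run):
1. pointing at the gauge dial for about two seconds from just in front or above, before anything is started (z of the grasp point in the frame of gauge_face between 0.012 and 0.095 m and x of the grasp point in the frame of gauge_face between -0.036 and 0.036 m and y of the grasp point in the frame of gauge_face between -0.036 and 0.036 m and value of joint start_button below 0.002 m), for 1.5 s.
2. pointing just above the middle of the red handwheel for about two seconds, pump still not started (horizontal distance between the grasp point and vent_valve_top below 0.032 m and z of the grasp point in the frame of vent_valve_top between 0.01 and 0.095 m and value of joint start_button below 0.002 m), for 1.5 s.
3. the start button is pressed in (value of joint start_button above 0.0055 m), for 0.1 s.
At the end, for the whole second after the job is handed in: the green start button is in (at least 5.5 of its 7 mm), the stop button is out, and every loose thing is within 30 mm of where it began; before that, 1.5 s each of unbroken pointing within about 35 mm of the dial's and of the red wheel's axis, tips up to about 75 mm off (value of joint start_button above 0.0055 m and value of joint stop_button below 0.0015 m and distance of each of spanner, vial_amber, vial_clear, beaker, union, reagent_bottle, gasket from where it was at the start of the episode below 0.03 m); the robot touches nothing.
It fails at once if the robot touches the manifold, its gauge or a valve (contact force between any of the fingers, the arm and gauge above 0.4 N or contact force between any of the fingers, the arm and vent_valve above 0.4 N or contact force between any of the fingers, the arm and gas_valve above 0.4 N or contact force between any of the fingers, the arm and feed_valve above 0.4 N or contact force between any of the fingers, the arm and manifold above 0.4 N).
It fails at once if the stop button is pressed (value of joint stop_button above 0.002 m).
It fails at once if the robot pushes against the pump (contact force between any of the fingers, the arm and pump above 2 N).
It fails at once if a loose bystander is moved or lifted by more than 30 mm (distance of any of spanner, vial_amber, vial_clear, beaker, union, reagent_bottle, gasket from where it was at the start of the episode above 0.03 m).
It fails at once if a vial, the beaker, the union or the bottle is tipped over (angle between any of vial_amber, vial_clear, beaker, union, reagent_bottle's own z axis and vertical above 0.5 rad).
It also fails if it takes over 48 s, if anything falls off the work surface, if the arm or the gripper's body presses on something with over 40 N, if the wrist force passes 120 N, or if a joint passes its speed limit or range.

## Working session

There is one attempt and no reset: what is moved stays moved. The work goes in short steps, Python scripts to look and compute and a tool call to move; the robot and the scene stay as the last step left them, time stands still between calls to the robot, and variables do not carry over. Pictures are saved under pics/ and viewed, and the job is handed in when it is done.

Besides the shell and the picture viewer there is one more tool, called after "Request:" as a command line: name --argument value ..., lists and objects as JSON in quotes. step_arm: Moves the arm, as the interface text tells. Its arguments: {"type":"object","properties":{"deltas":{"type":"array"},"force":{"type":"number"}},"required":["deltas"]}

```bash
mkdir -p pics; ls
python3 - <<'E'
from rig import status, eyes, order, recognise, manip
import cv2, numpy as np
s=status.sense(); print(s['t'],s['eef_pos'],s['eef_rot'],s['opening'],manip.pinch_z)
for c in ['scene','top']:
    im,d=eyes.read_camera(c); cv2.imwrite(f'pics/{c}0.png',im); np.save(f'pics/{c}0.npy',d)
    m=eyes.camera_model(c); K=m['intrinsics'];R=np.array(m['R']);t=np.array(m['t'])
    print(c,K,R,t)
    for q in ['gauge_face','gauge','vent_valve_top','vent_valve','gas_valve','feed_valve','start_top','stop_top','controller','pump']:
        for r in recognise(q,c)[:2]: print(q,np.round(r['p'],2),r['extent'])
E
```

```text
pics
0.0 [0.2143407  0.50596338 0.23010784] [ 5.26646899e-04  8.33700268e-01  5.52216063e-01 -1.00286983e-03] 0.08553352608640304 0.0187
scene [[463.42381659   0.         316.55748543]
 [  0.         463.42381659 203.4078747 ]
 [  0.           0.           1.        ]] [[ 0.87055385  0.49197237  0.00995921]
 [ 0.40469907 -0.7043156  -0.58323082]
 [-0.27991902  0.51176432 -0.81224542]] [-0.46927695 -0.17906008  1.36951453]
gauge_face 0.32 [266.4, 140.8, 41.4, 36.3]
gauge_face 0.18 [196.4, 279.3, 13.8, 13.1]
gauge 0.88 [335.0, 126.3, 25.9, 42.1]
vent_valve_top 0.55 [329.9, 153.1, 20.2, 17.7]
vent_valve_top 0.55 [177.5, 303.4, 20.7, 13.3]
vent_valve 0.81 [331.1, 156.5, 28.0, 41.4]
gas_valve 0.82 [316.2, 180.1, 24.8, 37.3]
feed_valve 0.81 [301.9, 207.4, 28.3, 33.7]
feed_valve 0.57 [300.4, 169.6, 10.1, 15.2]
start_top 0.46 [197.0, 279.3, 16.8, 14.1]
start_top 0.33 [341.1, 125.9, 22.3, 22.2]
stop_top 0.72 [173.0, 301.6, 23.2, 19.2]
stop_top 0.7 [332.2, 158.3, 28.5, 37.4]
controller 0.71 [216.0, 243.5, 18.7, 14.6]
controller 0.69 [159.0, 264.2, 101.5, 99.0]
pump 0.58 [339.2, 83.4, 75.2, 74.
[... 294 characters left out ...]
ace 0.58 [228.3, 186.2, 29.9, 30.2]
gauge_face 0.26 [428.4, 185.4, 76.9, 74.6]
gauge 0.75 [227.6, 190.4, 33.8, 26.4]
gauge 0.32 [349.5, 163.1, 22.2, 33.8]
vent_valve_top 0.81 [267.7, 181.1, 25.6, 24.2]
vent_valve_top 0.74 [309.7, 170.4, 23.3, 30.3]
vent_valve 0.72 [271.9, 171.5, 22.8, 30.5]
vent_valve 0.71 [479.0, 227.3, 21.4, 15.5]
gas_valve 0.65 [309.1, 170.5, 24.3, 27.7]
feed_valve 0.65 [348.8, 163.1, 19.9, 33.1]
feed_valve 0.2 [454.8, 233.1, 10.8, 14.0]
start_top 0.32 [268.3, 181.2, 26.8, 23.1]
stop_top 0.76 [481.2, 226.2, 22.2, 16.7]
stop_top 0.6 [270.7, 178.5, 23.6, 23.9]
controller 0.61 [430.7, 185.1, 78.1, 74.1]
pump 0.72 [313.6, 87.0, 29.9, 39.8]
pump 0.56 [143.8, 170.9, 74.5, 79.7]
```

View pics/scene0.png

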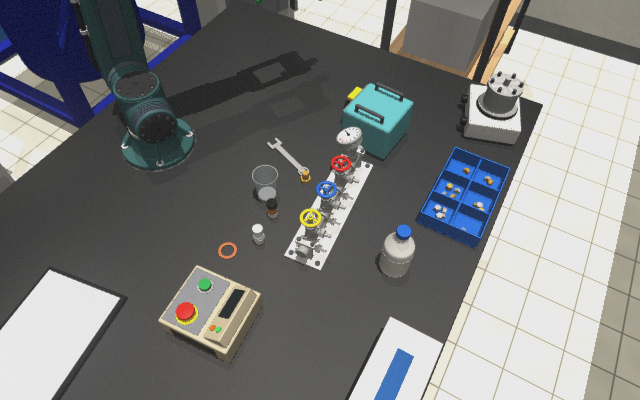

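View pics/top0.png

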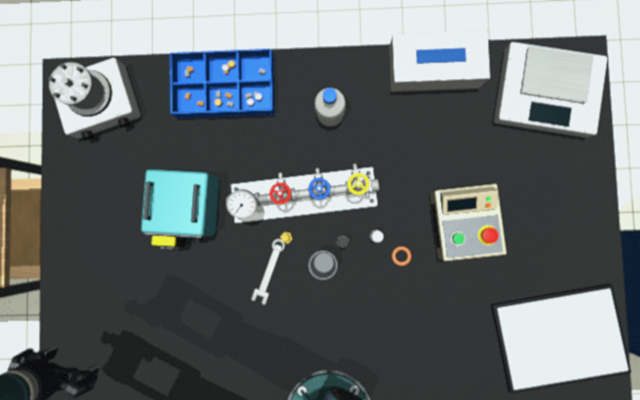

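The gauge is at (241,204) in the top view. The red wheel is at (281,193), blue at (319,188), yellow at (358,184), green start at (458,238) and red stop at (489,235). Next I work out their positions from both cameras.

```bash
cat > h.py <<'E'
import numpy as np
from rig import eyes
def model(c):
    m=eyes.camera_model(c); return np.array(m['intrinsics']),np.array(m['R']),np.array(m['t'])
def atz(c,u,v,z):
    K,R,t=model(c); r=R.T@np.linalg.solve(K,[u,v,1]); o=-R.T@t
    return o+r*(z-o[2])/r[2]
def atd(c,u,v,d):
    K,R,t=model(c); return R.T@(np.linalg.solve(K,[u,v,1])*d-t)
E
python3 - <<'E'
from h import *
import cv2
D={c:np.load(f'pics/{c}0.npy') for c in('scene','top')}
I={c:cv2.imread(f'pics/{c}0.png') for c in('scene','top')}
def blob(c,box,col):
    x,y,w,h=box; hsv=cv2.cvtColor(I[c][y:y+h,x:x+w],cv2.COLOR_BGR2HSV)
    H,S,V=[hsv[...,i].astype(int) for i in range(3)]
    lo={'r':(H<8)|(H>172),'g':(H>45)&(H<90),'b':(H>100)&(H<130),'y':(H>22)&(H<36)}[col]
    m=lo&(S>110)&(V>60); vs,us=np.nonzero(m)
    return (x+(us.min()+us.max())/2,y+(vs.min()+vs.max())/2,us.ptp()if hasattr(us,'ptp') else np.ptp(us),np.ptp(vs))
for n,bt,bs,col,z in [('vent',(265,175,32,34),(327,150,26,24),'r',.14),('gas',(305,172,30,30),(314,178,25,23),'b',.14),('feed',(345,170,28,28),(298,205,25,26),'y',.14),('start',(446,226,24,24),(193,274,24,22),'g',.082),('stop',(475,222,28,28),(172,298,30,28),'r',.09)]:
    for c,b in(('top',bt),('scene',bs)):
        u,v,w,h=blob(c,b,col); print(n,c,(u,v,w,h),np.round(atz(c,u,v,z),3))
for c,u,v in(('top',241,204),('scene',349,135)):
    print('gauge',c,np.round(atz(c,u,v,.145),3),np.round(atd(c,u,v,D[c][v,u]),3))
for n,u,v in (('start',458,238),('stop',489,235),('pump',180,205),('bar',196,205),('barL',149,203),('bottlecap',329,95)):
    print(n,np.round(atd('top',u,v,D['top'][v,u]),3))
for c,b in(('top',(190,140,210,90)),('scene',(270,60,160,200))):
    x,y,w,h=b; s=3
    cv2.imwrite(f'pics/crop_{c}.png',cv2.resize(I[c][y:y+h,x:x+w],None,fx=s,fy=s,interpolation=2))
E
```

```text
vent top (np.float64(280.0), np.float64(193.0), np.int64(20), np.int64(20)) [0.551 0.093 0.14 ]
vent scene (np.float64(340.5), np.float64(163.0), np.int64(19), np.int64(16)) [0.554 0.09  0.14 ]
gas top (np.float64(318.5), np.float64(188.0), np.int64(21), np.int64(20)) [0.56  0.004 0.14 ]
gas scene (np.float64(326.0), np.float64(189.0), np.int64(20), np.int64(16)) [0.562 0.001 0.14 ]
feed top (np.float64(357.5), np.float64(183.5), np.int64(21), np.int64(21)) [ 0.567 -0.085  0.14 ]
feed scene (np.float64(310.0), np.float64(217.5), np.int64(22), np.int64(19)) [ 0.57  -0.088  0.14 ]
start top (np.float64(458.0), np.float64(238.5), np.int64(10), np.int64(9)) [ 0.434 -0.321  0.082]
start scene (np.float64(204.0), np.float64(284.0), np.int64(12), np.int64(10)) [ 0.437 -0.322  0.082]
stop top (np.float64(490.0), np.float64(235.0), np.int64(16), np.int64(14)) [ 0.441 -0.393  0.09 ]
stop scene (np.float64(185.0), np.float64(310.5), np.int64(18), np.int64(17)) [ 0.443 -0.393  0.09 ]
gauge top [0.528 0.182 0.145] [0.528 0.181 0.149]
gauge scene [0.531 0.181 0.145] [0.531 0.182 0.144]
start [ 0.435 -0.32   0.084]
stop [ 0.441 -0.391  0.091]
pump [0.532 0.331 0.119]
bar [0.531 0.293 0.121]
barL [0.539 0.404 0.121]
bottlecap [ 0.769 -0.026  0.159]
```

View pics/crop_top.png

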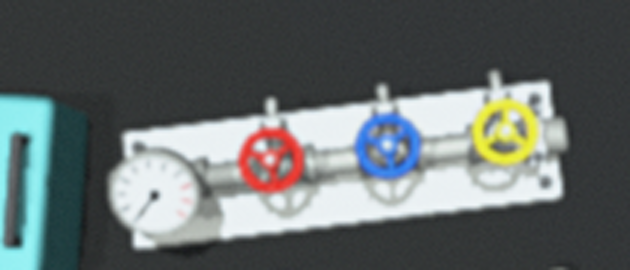

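Both cameras agree to about 3 mm: dial (0.530, 0.182, 0.145), vent (0.553, 0.092, 0.143), start (0.436, -0.321, 0.083). I'll shut the fingers and go high to a point in front of and above the dial.

Request:
step_arm --deltas '[{"dx": -0.02,"dy": 0.042,"dz": 0,"grip": 0},{"dx": -0.04,"dy": 0.084,"dz": 0,"grip": 0},{"dx": -0.06,"dy": 0.126,"dz": 0,"grip": 0},{"dx": -0.08,"dy": 0.167,"dz": 0,"grip": 0},{"dx": -0.1,"dy": 0.209,"dz": 0,"grip": 0},{"dx": -0.12,"dy": 0.251,"dz": 0,"grip": 0},{"dx": -0.14,"dy": 0.293,"dz": 0,"grip": 0},{"dx": -0.16,"dy": 0.335,"dz": 0,"grip": 0}]'

```text
schema error: expected keys dx, dy, dz, wx, wy, wz, grip
```

```bash
cat > go.py <<'E'
import sys,numpy as np
from rig import status
from scipy.spatial.transform import Rotation as Ro
s=status.sense();q=s['eef_rot'];R=Ro.from_quat([q[1],q[2],q[3],q[0]])
p=np.array(s['eef_pos']);print('t',s['t'],'p',np.round(p,4),'grip',np.round(s['opening'],4),'F',np.round(s['ft_force'],2),'R',np.round(R.as_matrix(),3).tolist(),'j',np.round(s['joint_positions'],2))
if len(sys.argv)>3: print('delta',np.round(R.inv().apply(np.array([float(a) for a in sys.argv[1:4]])-p),4))
E
python3 go.py .503 .179 .19
```

```text
t 1.1 p [0.2146 0.5064 0.2313] grip 0.0854 F [-0.11 -0.07 -0.29] R [[0.39, 0.921, 0.0], [0.921, -0.39, 0.0], [0.0, 0.0, -1.0]] j [ 1.07  0.09  1.37 -0.    1.68 -0.1 ]
delta [-0.1889  0.3933  0.0413]
```

Request:
step_arm --deltas '[{"dx": -0.02,"dy": 0.042,"dz": 0,"wx": 0,"wy": 0,"wz": 0,"grip": 0},{"dx": -0.04,"dy": 0.084,"dz": 0,"wx": 0,"wy": 0,"wz": 0,"grip": 0},{"dx": -0.06,"dy": 0.126,"dz": 0,"wx": 0,"wy": 0,"wz": 0,"grip": 0},{"dx": -0.08,"dy": 0.167,"dz": 0,"wx": 0,"wy": 0,"wz": 0,"grip": 0},{"dx": -0.1,"dy": 0.209,"dz": 0,"wx": 0,"wy": 0,"wz": 0,"grip": 0},{"dx": -0.12,"dy": 0.251,"dz": 0,"wx": 0,"wy": 0,"wz": 0,"grip": 0},{"dx": -0.14,"dy": 0.293,"dz": 0,"wx": 0,"wy": 0,"wz": 0,"grip": 0},{"dx": -0.16,"dy": 0.335,"dz": 0,"wx": 0,"wy": 0,"wz": 0,"grip": 0}]'

```text
t: 1.9
eef_pos: [0.4616, 0.2268, 0.2316]
eef_rot: [-0.0, 0.834, 0.552, 0.0]
ft_force: [0.3, -0.2, -0.2]
opening: -0.0001
```

```bash
python3 go.py .503 .179 .19
```

```text
t 1.9 p [0.4616 0.2268 0.2316] grip -0.0001 F [ 0.29 -0.16 -0.15] R [[0.39, 0.921, 0.001], [0.921, -0.39, 0.001], [0.001, 0.0, -1.0]] j [ 0.35  0.01  1.45  0.    1.68 -0.82]
delta [-0.0279  0.0567  0.0416]
```

Request:
step_arm --deltas '[{"dx": -0.014,"dy": 0.028,"dz": 0.005,"wx": 0,"wy": 0,"wz": 0,"grip": 0},{"dx": -0.028,"dy": 0.057,"dz": 0.01,"wx": 0,"wy": 0,"wz": 0,"grip": 0},{"dx": -0.028,"dy": 0.057,"dz": 0.025,"wx": 0,"wy": 0,"wz": 0,"grip": 0},{"dx": -0.028,"dy": 0.057,"dz": 0.041,"wx": 0,"wy": 0,"wz": 0,"grip": 0},{"dx": -0.028,"dy": 0.057,"dz": 0.041,"wx": 0,"wy": 0,"wz": 0,"grip": 0},{"dx": -0.028,"dy": 0.057,"dz": 0.041,"wx": 0,"wy": 0,"wz": 0,"grip": 0},{"dx": -0.028,"dy": 0.057,"dz": 0.041,"wx": 0,"wy": 0,"wz": 0,"grip": 0}]'

```text
t: 2.6
eef_pos: [0.5033, 0.1795, 0.1916]
eef_rot: [0.0, 0.833, 0.553, 0.001]
ft_force: [-0.8, -0.6, 1.0]
opening: -0.0001
```

```bash
python3 go.py .503 .179 .19
python3 - <<'E'
from rig import eyes
import cv2
for c in('scene','top'):
    im,d=eyes.read_camera(c); cv2.imwrite(f'pics/{c}1.png',im)
    x,y=(230,40) if c=='scene' else (150,100)
    cv2.imwrite(f'pics/{c}1c.png',cv2.resize(im[y:y+200,x:x+240],None,fx=2.5,fy=2.5))
E
```

```text
t 2.6 p [0.5033 0.1795 0.1916] grip -0.0001 F [-0.84 -0.57  0.96] R [[0.389, 0.921, 0.002], [0.921, -0.389, 0.001], [0.002, 0.002, -1.0]] j [ 0.24  0.06  1.48  0.    1.6  -0.93]
delta [-0.0006 -0.      0.0016]
```

View pics/scene1c.png

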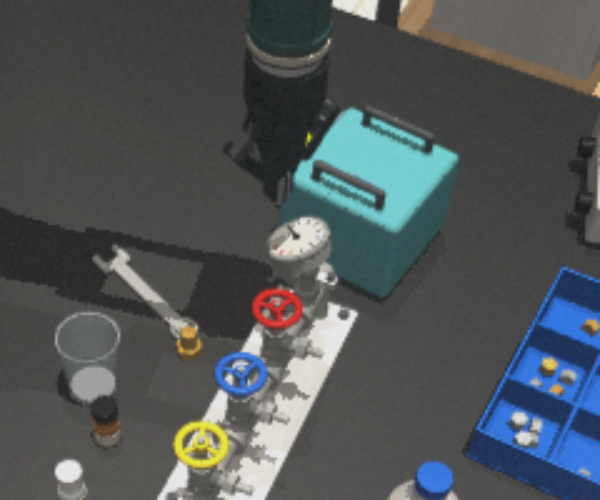

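View pics/top1c.png

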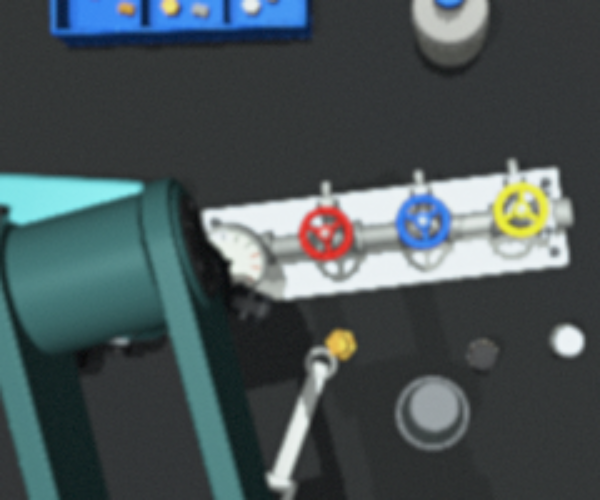

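The scene crop shows the hand ending just behind and above the gauge, at roughly pixel (342,118). The top view shows the wrist near the gauge. I'll project the TCP into the images to check.

Run:
```python
from h import *
import cv2
for c in('scene','top'):
    K,R,t=model(c)
    for P in([.5033,.1795,.1916],[.5033,.1795,.30],[.53,.182,.145]):
        x=K@(R@np.array(P)+t); print(c,P,np.round(x[:2]/x[2],1))
im=cv2.imread('pics/scene1.png')[85:165,310:390]; im=np.clip(im.astype(float)*2.2,0,255).astype('uint8')
cv2.imwrite('pics/z1.png',cv2.resize(im,None,fx=7,fy=7,interpolation=2))
```

```text
scene [0.5033, 0.1795, 0.1916] [340.1 118.5]
scene [0.5033, 0.1795, 0.3] [342.5  84.3]
scene [0.53, 0.182, 0.145] [348.7 134.7]
top [0.5033, 0.1795, 0.1916] [237.7 214.4]
top [0.5033, 0.1795, 0.3] [225.7 212.9]
top [0.53, 0.182, 0.145] [240.8 203.3]
```

View pics/z1.png

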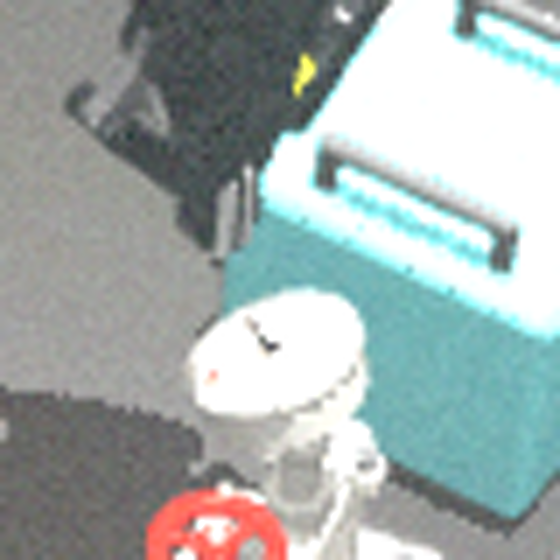

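The fingertips show at about (341,120), which matches the projected TCP at (340,118.5). Holding for 2.4 s.

Request:
step_arm --deltas '[{"dx": 0,"dy": 0,"dz": 0,"wx": 0,"wy": 0,"wz": 0,"grip": 0},{"dx": 0,"dy": 0,"dz": 0,"wx": 0,"wy": 0,"wz": 0,"grip": 0},{"dx": 0,"dy": 0,"dz": 0,"wx": 0,"wy": 0,"wz": 0,"grip": 0},{"dx": 0,"dy": 0,"dz": 0,"wx": 0,"wy": 0,"wz": 0,"grip": 0},{"dx": 0,"dy": 0,"dz": 0,"wx": 0,"wy": 0,"wz": 0,"grip": 0},{"dx": 0,"dy": 0,"dz": 0,"wx": 0,"wy": 0,"wz": 0,"grip": 0},{"dx": 0,"dy": 0,"dz": 0,"wx": 0,"wy": 0,"wz": 0,"grip": 0},{"dx": 0,"dy": 0,"dz": 0,"wx": 0,"wy": 0,"wz": 0,"grip": 0}]'

```text
t: 3.5
eef_pos: [0.5035, 0.1794, 0.1918]
eef_rot: [0.0, 0.834, 0.553, 0.001]
ft_force: [1.2, -0.7, -0.5]
opening: -0.0001
```

Request:
step_arm --deltas '[{"dx": 0,"dy": 0,"dz": 0,"wx": 0,"wy": 0,"wz": 0,"grip": 0},{"dx": 0,"dy": 0,"dz": 0,"wx": 0,"wy": 0,"wz": 0,"grip": 0},{"dx": 0,"dy": 0,"dz": 0,"wx": 0,"wy": 0,"wz": 0,"grip": 0},{"dx": 0,"dy": 0,"dz": 0,"wx": 0,"wy": 0,"wz": 0,"grip": 0},{"dx": 0,"dy": 0,"dz": 0,"wx": 0,"wy": 0,"wz": 0,"grip": 0},{"dx": 0,"dy": 0,"dz": 0,"wx": 0,"wy": 0,"wz": 0,"grip": 0},{"dx": 0,"dy": 0,"dz": 0,"wx": 0,"wy": 0,"wz": 0,"grip": 0},{"dx": 0,"dy": 0,"dz": 0,"wx": 0,"wy": 0,"wz": 0,"grip": 0}]'

```text
t: 4.3
eef_pos: [0.5034, 0.1794, 0.1918]
eef_rot: [0.0, 0.834, 0.553, 0.001]
ft_force: [0.4, 1.1, -0.5]
opening: -0.0
```

Request:
step_arm --deltas '[{"dx": 0,"dy": 0,"dz": 0,"wx": 0,"wy": 0,"wz": 0,"grip": 0},{"dx": 0,"dy": 0,"dz": 0,"wx": 0,"wy": 0,"wz": 0,"grip": 0},{"dx": 0,"dy": 0,"dz": 0,"wx": 0,"wy": 0,"wz": 0,"grip": 0},{"dx": 0,"dy": 0,"dz": 0,"wx": 0,"wy": 0,"wz": 0,"grip": 0},{"dx": 0,"dy": 0,"dz": 0,"wx": 0,"wy": 0,"wz": 0,"grip": 0},{"dx": 0,"dy": 0,"dz": 0,"wx": 0,"wy": 0,"wz": 0,"grip": 0},{"dx": 0,"dy": 0,"dz": 0,"wx": 0,"wy": 0,"wz": 0,"grip": 0},{"dx": 0,"dy": 0,"dz": 0,"wx": 0,"wy": 0,"wz": 0,"grip": 0}]'

```text
t: 5.1
eef_pos: [0.5035, 0.1794, 0.1918]
eef_rot: [0.0, 0.834, 0.553, 0.001]
ft_force: [-0.4, 0.5, 0.4]
opening: -0.0002
```

```bash
python3 go.py .553 .092 .188
```

```text
t 5.1 p [0.5035 0.1794 0.1918] grip -0.0002 F [-0.4   0.51  0.42] R [[0.389, 0.921, 0.003], [0.921, -0.389, 0.001], [0.002, 0.002, -1.0]] j [ 0.24  0.06  1.48  0.    1.6  -0.93]
delta [-0.0612  0.0796  0.0038]
```

Request:
step_arm --deltas '[{"dx": 0,"dy": 0,"dz": -0.02,"wx": 0,"wy": 0,"wz": 0,"grip": 0},{"dx": -0.02,"dy": 0.026,"dz": -0.02,"wx": 0,"wy": 0,"wz": 0,"grip": 0},{"dx": -0.04,"dy": 0.053,"dz": -0.02,"wx": 0,"wy": 0,"wz": 0,"grip": 0},{"dx": -0.061,"dy": 0.08,"dz": -0.015,"wx": 0,"wy": 0,"wz": 0,"grip": 0},{"dx": -0.061,"dy": 0.08,"dz": 0.004,"wx": 0,"wy": 0,"wz": 0,"grip": 0},{"dx": -0.061,"dy": 0.08,"dz": 0.004,"wx": 0,"wy": 0,"wz": 0,"grip": 0},{"dx": -0.061,"dy": 0.08,"dz": 0.004,"wx": 0,"wy": 0,"wz": 0,"grip": 0},{"dx": -0.061,"dy": 0.08,"dz": 0.004,"wx": 0,"wy": 0,"wz": 0,"grip": 0}]'

```text
t: 5.9
eef_pos: [0.5536, 0.0927, 0.1888]
eef_rot: [0.001, 0.833, 0.553, 0.002]
ft_force: [-0.3, 0.1, 1.1]
opening: -0.0001
```

```bash
python3 go.py .553 .092 .188;  python3 - <<'E'
from rig import eyes
import cv2,numpy as np
im,d=eyes.read_camera('scene'); cv2.imwrite('pics/s2.png',im)
im=np.clip(im[95:185,290:400].astype(float)*2,0,255).astype('uint8')
cv2.imwrite('pics/z2.png',cv2.resize(im,None,fx=6,fy=6,interpolation=2))
E
```

```text
t 5.9 p [0.5536 0.0927 0.1888] grip -0.0001 F [-0.31  0.13  1.05] R [[0.388, 0.921, 0.004], [0.921, -0.388, 0.001], [0.003, 0.003, -1.0]] j [ 0.06  0.12  1.42  0.    1.6  -1.11]
delta [-0.0009 -0.0002  0.0008]
```

View pics/z2.png

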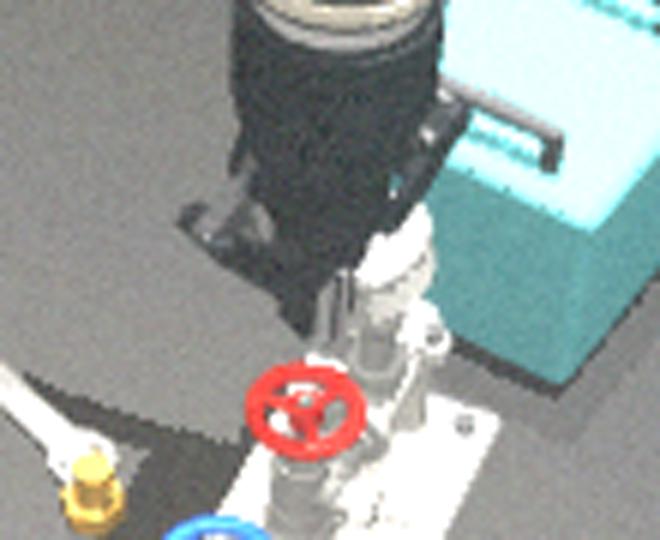

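The tips are right over the red wheel's hub: tip about (341,151), hub about (341,163), as expected for 45 mm above it. Holding for 2.4 s.

Request:
step_arm --deltas '[{"dx": 0,"dy": 0,"dz": 0,"wx": 0,"wy": 0,"wz": 0,"grip": 0},{"dx": 0,"dy": 0,"dz": 0,"wx": 0,"wy": 0,"wz": 0,"grip": 0},{"dx": 0,"dy": 0,"dz": 0,"wx": 0,"wy": 0,"wz": 0,"grip": 0},{"dx": 0,"dy": 0,"dz": 0,"wx": 0,"wy": 0,"wz": 0,"grip": 0},{"dx": 0,"dy": 0,"dz": 0,"wx": 0,"wy": 0,"wz": 0,"grip": 0},{"dx": 0,"dy": 0,"dz": 0,"wx": 0,"wy": 0,"wz": 0,"grip": 0},{"dx": 0,"dy": 0,"dz": 0,"wx": 0,"wy": 0,"wz": 0,"grip": 0},{"dx": 0,"dy": 0,"dz": 0,"wx": 0,"wy": 0,"wz": 0,"grip": 0}]'

```text
t: 6.75
eef_pos: [0.5536, 0.0927, 0.189]
eef_rot: [0.001, 0.833, 0.553, 0.002]
ft_force: [0.8, 0.8, -0.3]
opening: 0.0003
```

Request:
step_arm --deltas '[{"dx": 0,"dy": 0,"dz": 0,"wx": 0,"wy": 0,"wz": 0,"grip": 0},{"dx": 0,"dy": 0,"dz": 0,"wx": 0,"wy": 0,"wz": 0,"grip": 0},{"dx": 0,"dy": 0,"dz": 0,"wx": 0,"wy": 0,"wz": 0,"grip": 0},{"dx": 0,"dy": 0,"dz": 0,"wx": 0,"wy": 0,"wz": 0,"grip": 0},{"dx": 0,"dy": 0,"dz": 0,"wx": 0,"wy": 0,"wz": 0,"grip": 0},{"dx": 0,"dy": 0,"dz": 0,"wx": 0,"wy": 0,"wz": 0,"grip": 0},{"dx": 0,"dy": 0,"dz": 0,"wx": 0,"wy": 0,"wz": 0,"grip": 0},{"dx": 0,"dy": 0,"dz": 0,"wx": 0,"wy": 0,"wz": 0,"grip": 0}]'

```text
t: 7.55
eef_pos: [0.5536, 0.0927, 0.189]
eef_rot: [0.001, 0.833, 0.553, 0.002]
ft_force: [0.3, 0.1, 0.2]
opening: -0.0
```

Request:
step_arm --deltas '[{"dx": 0,"dy": 0,"dz": 0,"wx": 0,"wy": 0,"wz": 0,"grip": 0},{"dx": 0,"dy": 0,"dz": 0,"wx": 0,"wy": 0,"wz": 0,"grip": 0},{"dx": 0,"dy": 0,"dz": 0,"wx": 0,"wy": 0,"wz": 0,"grip": 0},{"dx": 0,"dy": 0,"dz": 0,"wx": 0,"wy": 0,"wz": 0,"grip": 0},{"dx": 0,"dy": 0,"dz": 0,"wx": 0,"wy": 0,"wz": 0,"grip": 0},{"dx": 0,"dy": 0,"dz": 0,"wx": 0,"wy": 0,"wz": 0,"grip": 0},{"dx": 0,"dy": 0,"dz": 0,"wx": 0,"wy": 0,"wz": 0,"grip": 0},{"dx": 0,"dy": 0,"dz": 0,"wx": 0,"wy": 0,"wz": 0,"grip": 0}]'

```text
t: 8.35
eef_pos: [0.5536, 0.0927, 0.189]
eef_rot: [0.001, 0.833, 0.553, 0.002]
ft_force: [0.3, 0.0, -1.1]
opening: 0.0002
```

```bash
python3 go.py .436 -.321 .2
```

```text
t 8.35 p [0.5536 0.0927 0.189 ] grip 0.0002 F [ 0.26  0.02 -1.1 ] R [[0.388, 0.921, 0.004], [0.921, -0.389, 0.001], [0.003, 0.004, -1.0]] j [ 0.06  0.12  1.42  0.    1.6  -1.11]
delta [-0.4269  0.0524 -0.0121]
```

Now up, then over to the controller, turning the jaw axis away from the stop button.

Request:
step_arm --deltas '[{"dx": 0,"dy": 0,"dz": -0.03,"wx": 0,"wy": 0,"wz": 0,"grip": 0},{"dx": -0.045,"dy": 0.005,"dz": -0.04,"wx": 0,"wy": 0,"wz": 0.13,"grip": 0},{"dx": -0.09,"dy": 0.01,"dz": -0.04,"wx": 0,"wy": 0,"wz": 0.26,"grip": 0},{"dx": -0.135,"dy": 0.016,"dz": -0.04,"wx": 0,"wy": 0,"wz": 0.39,"grip": 0},{"dx": -0.18,"dy": 0.022,"dz": -0.04,"wx": 0,"wy": 0,"wz": 0.52,"grip": 0},{"dx": -0.225,"dy": 0.028,"dz": -0.04,"wx": 0,"wy": 0,"wz": 0.65,"grip": 0},{"dx": -0.27,"dy": 0.033,"dz": -0.04,"wx": 0,"wy": 0,"wz": 0.78,"grip": 0},{"dx": -0.315,"dy": 0.039,"dz": -0.04,"wx": 0,"wy": 0,"wz": 0.9,"grip": 0}]'

```text
t: 9.15
eef_pos: [0.4663, -0.2143, 0.2285]
eef_rot: [-0.0, 0.991, 0.133, 0.003]
ft_force: [0.5, -0.2, -0.6]
opening: -0.0007
```

```bash
python3 go.py .436 -.321 .14
```

```text
t 9.15 p [ 0.4663 -0.2143  0.2285] grip -0.0007 F [ 0.5  -0.18 -0.56] R [[0.965, 0.264, 0.005], [0.264, -0.965, 0.001], [0.005, 0.0, -1.0]] j [-0.54  0.    1.46  0.    1.67 -0.81]
delta [-0.0578  0.0949  0.0882]
```

Request:
step_arm --deltas '[{"dx": -0.02,"dy": 0.032,"dz": 0.0,"wx": 0,"wy": 0,"wz": 0.13,"grip": 0},{"dx": -0.04,"dy": 0.064,"dz": 0.02,"wx": 0,"wy": 0,"wz": 0.25,"grip": 0},{"dx": -0.058,"dy": 0.095,"dz": 0.05,"wx": 0,"wy": -0.003,"wz": 0.25,"grip": 0},{"dx": -0.058,"dy": 0.095,"dz": 0.088,"wx": 0,"wy": -0.003,"wz": 0.25,"grip": 0},{"dx": -0.058,"dy": 0.095,"dz": 0.088,"wx": 0,"wy": -0.003,"wz": 0.25,"grip": 0},{"dx": -0.058,"dy": 0.095,"dz": 0.088,"wx": 0,"wy": -0.003,"wz": 0.25,"grip": 0}]'

```text
t: 9.75
eef_pos: [0.4356, -0.3207, 0.1401]
eef_rot: [-0.001, 1.0, 0.008, 0.001]
ft_force: [0.1, -0.2, 0.1]
opening: -0.0002
```

```bash
python3 go.py .436 -.321 .09;  python3 - <<'E'
from rig import eyes
import cv2,numpy as np
im,d=eyes.read_camera('scene'); cv2.imwrite('pics/s3.png',im)
im=np.clip(im[220:360,120:280].astype(float)*1.4,0,255).astype('uint8')
cv2.imwrite('pics/z3.png',cv2.resize(im,None,fx=4,fy=4,interpolation=2))
E
```

```text
t 9.75 p [ 0.4356 -0.3207  0.1401] grip -0.0002 F [ 0.06 -0.17  0.14] R [[1.0, 0.017, 0.001], [0.017, -1.0, 0.002], [0.001, -0.002, -1.0]] j [-0.74  0.1   1.54  0.    1.5  -0.76]
delta [0.0003 0.0004 0.0501]
```

View pics/z3.png

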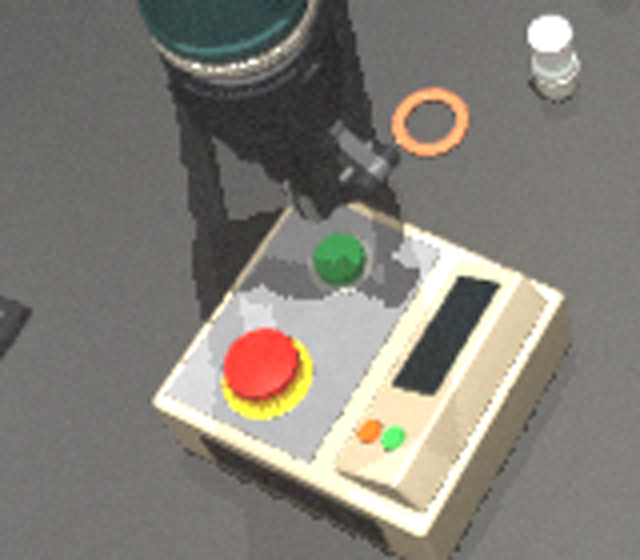

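The tips hang over the green button (crop ~(325,215) above the cap at (340,258)). Hand and knuckles are clear of the stop button. Pressing down.

Request:
step_arm --deltas '[{"dx": 0,"dy": 0,"dz": 0.02,"wx": 0,"wy": 0,"wz": 0,"grip": 0},{"dx": 0,"dy": 0,"dz": 0.04,"wx": 0,"wy": 0,"wz": 0,"grip": 0},{"dx": 0,"dy": 0,"dz": 0.05,"wx": 0,"wy": 0,"wz": 0,"grip": 0},{"dx": 0,"dy": 0,"dz": 0.055,"wx": 0,"wy": 0,"wz": 0,"grip": 0},{"dx": 0,"dy": 0,"dz": 0.058,"wx": 0,"wy": 0,"wz": 0,"grip": 0},{"dx": 0,"dy": 0,"dz": 0.061,"wx": 0,"wy": 0,"wz": 0,"grip": 0},{"dx": 0,"dy": 0,"dz": 0.061,"wx": 0,"wy": 0,"wz": 0,"grip": 0}]'

```text
t: 10.5
eef_pos: [0.4376, -0.3217, 0.082]
eef_rot: [0.001, 1.0, 0.009, 0.003]
ft_force: [0.1, -1.0, 0.9]
opening: -0.0004
```

```bash
python3 go.py .436 -.321 .0745
```

```text
t 10.5 p [ 0.4376 -0.3217  0.082 ] grip -0.0004 F [ 0.06 -1.    0.86] R [[1.0, 0.018, 0.006], [0.018, -1.0, -0.002], [0.006, 0.002, -1.0]] j [-0.74  0.15  1.61  0.    1.38 -0.76]
delta [-0.0016 -0.0007  0.0074]
```

Request:
step_arm --deltas '[{"dx": -0.001,"dy": 0,"dz": 0.002,"wx": 0,"wy": 0,"wz": 0,"grip": 0},{"dx": -0.001,"dy": 0,"dz": 0.004,"wx": 0,"wy": 0,"wz": 0,"grip": 0},{"dx": -0.001,"dy": 0,"dz": 0.006,"wx": 0,"wy": 0,"wz": 0,"grip": 0},{"dx": -0.001,"dy": 0,"dz": 0.006,"wx": 0,"wy": 0,"wz": 0,"grip": 0}]'

```text
t: 10.9
eef_pos: [0.4372, -0.3219, 0.0762]
eef_rot: [0.001, 1.0, 0.009, 0.004]
ft_force: [2.1, 1.0, 3.2]
opening: 0.0001
```

```bash
python3 go.py .436 -.321 .0745
```

```text
t 10.9 p [ 0.4372 -0.3219  0.0762] grip 0.0001 F [2.1  0.95 3.18] R [[1.0, 0.018, 0.007], [0.018, -1.0, -0.003], [0.007, 0.003, -1.0]] j [-0.74  0.15  1.62  0.    1.37 -0.76]
delta [-0.0012 -0.001   0.0017]
```

Force is only ~4 N so far. I'll push on until it rises clearly against the end stop.

Request:
step_arm --deltas '[{"dx": 0,"dy": 0,"dz": 0.001,"wx": 0,"wy": 0,"wz": 0,"grip": 0},{"dx": 0,"dy": 0,"dz": 0.002,"wx": 0,"wy": 0,"wz": 0,"grip": 0},{"dx": 0,"dy": 0,"dz": 0.003,"wx": 0,"wy": 0,"wz": 0,"grip": 0},{"dx": 0,"dy": 0,"dz": 0.003,"wx": 0,"wy": 0,"wz": 0,"grip": 0}]'

```text
t: 11.3
eef_pos: [0.4372, -0.3221, 0.0759]
eef_rot: [0.002, 1.0, 0.009, 0.004]
ft_force: [-1.7, 4.7, 14.5]
opening: -0.0001
```

```bash
python3 go.py
```

```text
t 11.3 p [ 0.4372 -0.3221  0.0759] grip -0.0001 F [-1.67  4.71 14.54] R [[1.0, 0.018, 0.007], [0.018, -1.0, -0.004], [0.007, 0.004, -1.0]] j [-0.74  0.15  1.62  0.    1.37 -0.76]
```

The tool is stopped at z = 0.0759 with 14.5 N, which is the button's end stop (83 − 7 = 76 mm). Retreating upward.

Request:
step_arm --deltas '[{"dx": 0,"dy": 0,"dz": -0.01,"wx": 0,"wy": 0,"wz": 0,"grip": 0},{"dx": 0,"dy": 0,"dz": -0.03,"wx": 0,"wy": 0,"wz": 0,"grip": 0},{"dx": 0,"dy": 0,"dz": -0.07,"wx": 0,"wy": 0,"wz": 0,"grip": 0},{"dx": 0,"dy": 0,"dz": -0.11,"wx": 0,"wy": 0,"wz": 0,"grip": 0},{"dx": -0.04,"dy": 0,"dz": -0.15,"wx": 0,"wy": 0,"wz": 0,"grip": 0},{"dx": -0.08,"dy": 0,"dz": -0.16,"wx": 0,"wy": 0,"wz": 0,"grip": 0},{"dx": -0.1,"dy": 0,"dz": -0.16,"wx": 0,"wy": 0,"wz": 0,"grip": 0},{"dx": -0.1,"dy": 0,"dz": -0.16,"wx": 0,"wy": 0,"wz": 0,"grip": 0}]'

```text
t: 12.1
eef_pos: [0.3338, -0.3239, 0.2359]
eef_rot: [0.003, 1.0, 0.007, 0.003]
ft_force: [0.3, 0.0, -0.2]
opening: 0.0001
```

```bash
python3 go.py;  python3 - <<'E'
from rig import eyes
from h import *
import cv2
K=0
for c,box,(u,v) in(('scene',(150,250,120,110),(204,285)),('top',(420,170,120,100),(458,238))):
    im,d=eyes.read_camera(c); cv2.imwrite(f'pics/{c}4.png',im)
    d0=np.load(f'pics/{c}0.npy')
    for w in (d0,d):
        print(c,np.round([np.median([atd(c,u+i,v+j,w[v+j,u+i])[2] for i in(-1,0,1) for j in (-1,0,1)])],4))
    x,y,ww,hh=box; o=cv2.imread(f'pics/{c}0.png')
    cv2.imwrite(f'pics/z4{c}.png',cv2.resize(np.hstack([o[y:y+hh,x:x+ww],im[y:y+hh,x:x+ww]]),None,fx=3,fy=3,interpolation=2))
E
```

```text
t 12.1 p [ 0.3338 -0.3239  0.2359] grip 0.0001 F [ 0.35  0.02 -0.18] R [[1.0, 0.014, 0.007], [0.014, -1.0, -0.005], [0.007, 0.006, -1.0]] j [-0.89 -0.11  1.56  0.    1.69 -0.91]
scene [0.0823]
scene [0.0745]
top [0.0834]
top [0.0772]
```

View pics/z4scene.png

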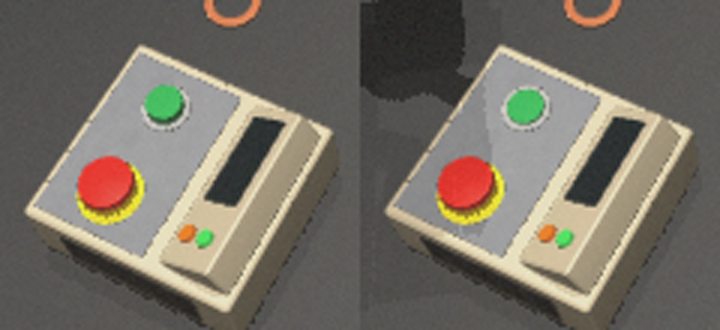

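View pics/scene4.png

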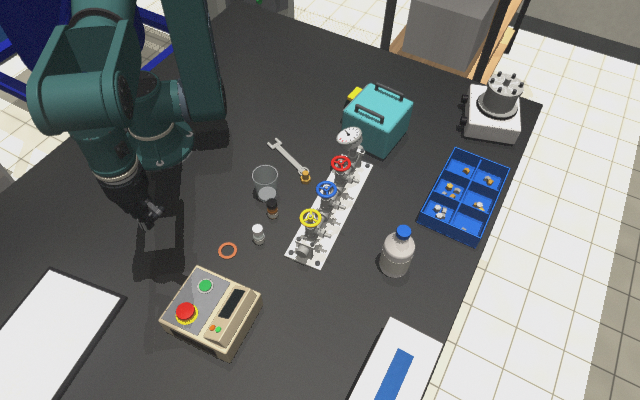

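The green button now sits flush in its bezel and measures 6–8 mm lower in both cameras. The stop button is unchanged, nothing loose has moved, and the hand is clear.

```bash
python3 -c "
from rig import order
print(order.hand_in())"
```

```text
the job is handed in; nothing more can be done
None
```

I did the check in the required order and handed the job in at about 12 s; no verdict was reported.

- **Gauge:** I pointed the shut fingertips at the dial for more than 2.4 s, about 42 mm off it. The fingertip showed in the scene picture where the measured pose said it should be.
- **Vent valve:** I then held the tips over the middle of the red handwheel for more than 2.4 s, about 46 mm above it.
- **Start button:** I pressed it until the tool stopped at z = 0.0759 m with about 14.5 N, which matches the 76 mm expected when it is fully in. I then took the hand away, up and back.

**Last checks:**
- The button's top measures 7.8 mm lower in the scene camera and 6.2 mm lower in the top camera. They differ by 1.6 mm, within the 2 mm calibration, and both fit fully in.
- The stop button looks unchanged and the loose things, pump and manifold look unmoved by eye.
- The wrist force read near zero at the end, and at about 1 N or less in the readings taken by the manifold.

My first move call was refused because rows lacked the turn values; it moved nothing.

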